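Tap-centre a bud vase on the banding wheel

TASK

The little bud vase stands off-centre on the banding wheel. Without gripping or lifting it, nudge it lightly and low down with the fingertips until it stands upright in the middle of the wheel, and take the hand off it; keep the wheel from turning meanwhile. Then check that it runs true: lay a fingertip on the wheel near its rim and swing the wheel round by about a quarter turn, either way, leaving the vase standing centred, the wheel still, and the things around undisturbed.

Things in the scene. Friction and masses are not known exactly. Their poses are not given: they have to be found in the camera images.
- vase: loose blue bud vase, white band on its belly, 60.5 mm tall, about 70 g; origin: centre of its underside, z up. Round: foot 23 mm across, belly 37 mm (widest) at 13 mm up, neck 13 mm at 47 mm up, lip 21 mm. Friction about 0.6. It wobbles and tips if pushed at the neck or fast; pushed slowly at the belly it slides, and stops with the finger. The hand may press it with 12 N at most.
- wheel_center (a point): centre of the top face of the banding wheel's head, on its axis, 46.5 mm above the desk. The head is bright metal, flat, 130 mm across, 8.5 mm thick, with dark concentric centring rings 26, 48, 72, 96 and 120 mm across (a centred foot stands inside the smallest); it stands on a green foot, 94 mm across, that does not move.
- wheel_spot (a point): the red index spot (9 mm in diameter) on the top face of the head, 54 mm from the axis; it goes round with the wheel and is level with the face.
- wheel (a joint): turn of the wheel's head about its upright axis, rad, counter-clockwise from above positive; starts between -1.5 and 1.5. The bearing is a little stiff (0.025 N m): nudging the vase towards the centre does not turn it; a fingertip pressed on the face 50 mm from the axis with a few newtons and moved round the circle drags it along. It stays where it is left.
- tub_square: bystander: white square open tub, 72x72x55 mm, loose; origin at the centre of its underside
- bead_pot_teal: bystander: small clear pot of green beads with a teal lid, 36 mm in diameter, 33 mm tall, loose; origin at the centre of its underside
- bead_pot_white: bystander: small clear pot of yellow beads with a white lid, 36 mm in diameter, 33 mm tall, loose; origin at the centre of its underside
- thread_spool_1: bystander: white thread spool, 26 mm in diameter, 35 mm tall, standing loose; origin at the centre of its underside

How it is judged (in metres and radians):
On the way, in this order (a step that is already met when the one before it is completed fails the run):
1. the vase stands upright within 5 mm of the wheel's centre, untouched, with the wheel turned no more than 20 mm at the red spot (horizontal distance between vase and wheel_center below 0.005 m and angle between vase's own z axis and vertical below 0.06 rad and z of vase in the frame of wheel_center below 0.003 m and linear speed of vase below 0.01 m/s and contact force between each of the arm, the fingers and vase below 0.05 N and distance of wheel_spot from where it was at the start of the episode below 0.02 m), for 0.2 s.
2. the wheel is swung round by about a quarter turn (red spot at least 55 mm from where it began) with the vase still centred on it (distance of wheel_spot from where it was at the start of the episode above 0.055 m and horizontal distance between vase and wheel_center below 0.006 m), for 0.2 s.
At the end, for the whole second after the job is handed in: The vase stands upright (within 0.06 rad) on the wheel's face within 6 mm of its centre, at rest; the wheel is at rest with its red spot at least 55 mm from where it began (about 61 degrees or more) (all of step 2 and angle between vase's own z axis and vertical below 0.06 rad and z of vase in the frame of wheel_center between -0.003 and 0.003 m and linear speed of vase below 0.01 m/s and velocity of joint wheel between -0.05 and 0.05 rad/s); the robot touches nothing.
It fails at once if the vase is lifted off the wheel (z of vase in the frame of wheel_center above 0.008 m).
It fails at once if the vase is tipped over or falls off the wheel (angle between vase's own z axis and vertical above 0.45 rad or z of vase in the frame of wheel_center below -0.01 m).
It fails at once if the hand strikes, pushes or squeezes the vase with more than 12 N (contact force between any of the fingers, the arm and vase above 12 N).
It fails at once if a bystander (tub, bead pot or thread spool) is moved by more than 15 mm (distance of any of tub_square, bead_pot_teal, bead_pot_white, thread_spool_1 from where it was at the start of the episode above 0.015 m).
It also fails if it takes over 48 s, if anything falls off the work surface, if the arm or the gripper's body presses on something with over 40 N, if the wrist force passes 120 N, or if a joint passes its speed limit or range.

ROBOT

A 7-joint arm with a two-finger parallel gripper is mounted at the origin on a cart in front of the work surface, level with it; the furniture and walls round the work are solid. World frame = base frame: x ahead of the robot, y to its left, z up, the work surface at z = 0. Lengths are in m, angles in degrees, forces in N, time in s.
With the tool pointing down it reaches from about 0.4 to 0.925 m from the base axis. Payload 4.1 kg.
Tool frame: the origin (TCP) lies between the finger pads; the fingertips stand robot.tip_extent ahead of it and the grasp point (between the pads) is the TCP (robot.tip_extent is the distance from the TCP to the fingertips, in m); z points along the fingers, y is the line along which they close (so a half turn about z gives the same grasp; the last joint's range is limited). The gripper opens to 85 mm and grips with 20 to 120 N. Pads are 22 mm wide; open, the fingers measure 114 mm over their backs; the gripper's body (76 mm by 85 mm) begins 54 mm behind the grasp point. The pads swing forward as they close: fully open they stand 13 mm farther back than shut.
Start: joints at [-69.5, 22.827, 2.584, 88.041, -1.071, 69.15, -2.905], TCP at [0.287, 0.583, 0.25] pointing down, gripper open.
Joint ranges: [-161.44, 161.44], [-28.35, 127.94], [-78.24, 83.42], [0, 140.83], [-78.03, 258.03], [13.02, 114.36], [-168.23, 168.23]. Speed limits (degrees/s): [147.25, 147.25, 180, 180, 180, 180, 180].

INTERFACE

Orientations are given as a 3x3 rotation matrix whose columns are the frame's x, y, z axes.
In Python, from bench import robot, eyes, get_state gives the robot as it stands (robot), with the cameras (eyes) and the readings as plain functions.
- The arm moves only by the shell command python3 inch.py 'ROWS' [FORCE]. ROWS is a JSON list of rows, 1 to 12 of them, each of 7 numbers: a rotation vector rx, ry, rz in degrees, then dx, dy, dz in m, then the opening from 0.0 (shut) to 1.0 (fully open); each row shifts and turns the commanded pose from where the row before left it, along the tool's axes as they then stand; what a row does not reach is not made up. A row lasts 1/12 s, in which the tool goes at most 0.0417 m and 7.16 degrees, less where a joint would pass 70% of its speed; a pose out of reach is approached as far as the arm can. The fingers move at their own pace and stop on an object; FORCE is the grip in N (left out, the last holds). Time passes only in rows, so rows that do not move let the fingers close. It prints the time, the measured TCP pose, the force, the opening and the grip force at its end. Input that does not fit is refused with a message, and nothing moves.
- get_state(): the state, without advancing time (a new reading comes with each control period).
- eyes.grab_frame(name): name is "scene" or "top" or "wrist"; returns the picture (384x512x3 uint8, red, green, blue); there is no depth.
- eyes.get_calibration(name): a dict with "K" (3x3 intrinsics, pixels), "D" ([k1, k2, p1, p2, k3] as OpenCV has them; the pictures are not rectified), "extrinsics" (4x4, takes a point from world to camera coordinates). Camera axes: x right, y down, z forward; pixel columns grow to the right and rows downward; lengths in m; the calibration is good to about 2 mm. A picture is of the moment at which its call begins: read the wrist's pose just before it. get_calibration takes no time and is no camera call; for the wrist camera it gives the pose at the moment of the call.
- robot.finish_job(): hands the job in; it is judged then, once.
The state is a dict: "clock": time; "qpos": joint angles; "qvel": joint speeds; "tau": joint torques, N m; "eef_pos": TCP position; "tool_rot": TCP orientation; "contact_force": force on the tool from outside, world axes, zero at the start; "torque": the same for the moment, N m; "gripper_width": opening from 0.0 (shut) to 1.0 (fully open); "grip_force": force on a finger pad.
Only numpy, scipy, OpenCV 4.12 (cv2) and the standard library are available. Lean on these libraries where they do the work, as an engineer would, in place of code of your own. Each camera call takes 0.05 s, during which the arm holds its last target. There are 200 camera calls.

## Working session

There is one attempt and no reset: what is moved stays moved. The work goes in short steps, Python scripts to look and compute and a shell command to move; the robot and the scene stay as the last step left them, time stands still between calls to the robot, and variables do not carry over. Pictures are saved under pics/ and viewed, at most 10 in all, crops included, and the job is handed in when it is done.

```bash
mkdir -p pics; ls; python3 - <<'E'
from bench import robot, eyes, get_state
import cv2,numpy as np
s=get_state();print(s['clock'],s['eef_pos'],s['tool_rot'],robot.tip_extent,s['gripper_width'])
ims=[]
for n in('scene','top'):
    im=eyes.grab_frame(n);cv2.imwrite(f'pics/{n}0.png',im[:,:,::-1])
    c=eyes.get_calibration(n);print(n,c)
E
```

```text
bench.py
inch.py
pics
0.0 [0.28641319 0.58281965 0.24922869] [[-8.97531496e-01  4.40949714e-01 -7.51204778e-04]
 [ 4.40950329e-01  8.97529574e-01 -1.86328060e-03]
 [-1.47384542e-04 -2.00359702e-03 -9.99997982e-01]] 0.019 0.9971782814686195
scene {'K': array([[487.9909095 ,   0.        , 259.41417068],
       [  0.        , 487.9909095 , 188.50257013],
       [  0.        ,   0.        ,   1.        ]]), 'D': array([0.01854872, 0.        , 0.        , 0.        , 0.        ]), 'extrinsics': array([[ 0.77555267, -0.63097559, -0.01969416, -0.47011021],
       [-0.3001332 , -0.34109883, -0.89082639,  0.22461809],
       [ 0.55537205,  0.69679366, -0.45391683,  0.61471506],
       [ 0.        ,  0.        ,  0.        ,  1.        ]])}
top {'K': array([[415.95304615,   0.        , 252.7256188 ],
       [  0.        , 415.95304615, 183.62552558],
       [  0.        ,   0.        ,   1.        ]]), 'D': array([-0.10239774,  0.        ,  0.        ,  0.        ,  0.        ]), 'extrinsics': array([[-0.01093939, -0.99976792, -0.01855909,  0.03416648],
       [-0.99060444,  0.01336567, -0.13610364,  0.61232732],
       [ 0.13632011,  0.01689583, -0.99052075,  0.88998104],
       [ 0.        ,  0.        ,  0.        ,  1.        ]])}
```

View pics/top0.png

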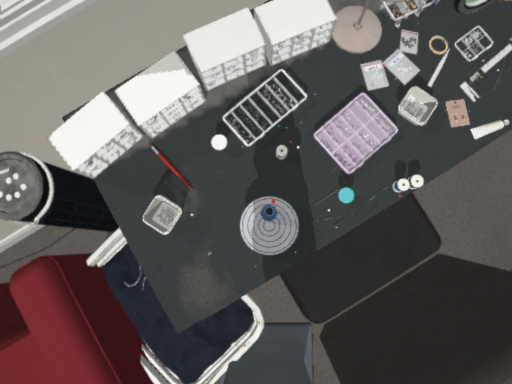

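View pics/scene0.png

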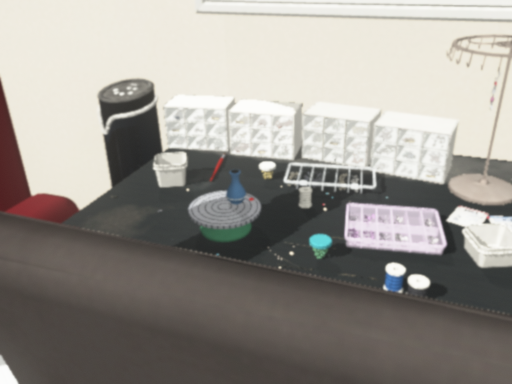

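The top view shows the wheel at about (269,225), the vase at about (269,212) and the red spot at (273,201). The teal pot is at (346,195), the white pot at (219,143), the spool at (281,152) and the square tub at (162,214). I'll enlarge the wheel.

```bash
cat > h.py <<'E'
from bench import robot, eyes, get_state
import cv2,numpy as np
def topix(cal,P):
    T=cal['extrinsics'];r=cv2.Rodrigues(T[:3,:3])[0]
    return cv2.projectPoints(np.array(P,float).reshape(-1,3),r,T[:3,3],cal['K'],cal['D'])[0].reshape(-1,2)
def toworld(cal,uv,z):
    T=cal['extrinsics'];uv=np.array(uv,float).reshape(-1,1,2)
    n=cv2.undistortPoints(uv,cal['K'],cal['D']).reshape(-1,2)
    d=np.c_[n,np.ones(len(n))]@T[:3,:3];c=-T[:3,:3].T@T[:3,3]
    return c+d*((z-c[2])/d[:,2])[:,None]
E
python3 - <<'E'
from h import *
c=eyes.get_calibration('top')
im=cv2.imread('pics/top0.png')
cv2.imwrite('pics/crop0.png',cv2.resize(im[180:270,225:315],None,fx=6.5,fy=6.5,interpolation=cv2.INTER_CUBIC))
print(toworld(c,[[269,225],[240,225],[298,225],[269,196],[269,254]],.0465))
hsv=cv2.cvtColor(im,cv2.COLOR_BGR2HSV)
m=(cv2.inRange(hsv,(0,120,80),(10,255,255))|cv2.inRange(hsv,(170,120,80),(180,255,255)))[180:270,225:315]
y,x=np.nonzero(m);print('red',x.mean()+225,y.mean()+180,len(x),toworld(c,[x.mean()+225,y.mean()+180],.0465))
print(toworld(c,[[346,195],[219,143]],.033),toworld(c,[281,152],.035),toworld(c,[162,214],.055))
E
```

```text
[[ 0.51968759 -0.00821076  0.0465    ]
 [ 0.52043639  0.05567246  0.0465    ]
 [ 0.51884846 -0.07203464  0.0465    ]
 [ 0.58388465 -0.00922194  0.0465    ]
 [ 0.45642416 -0.00725016  0.0465    ]]
red 273.0 201.0 9 [[ 0.5726242  -0.01790831  0.0465    ]]
[[ 0.58520693 -0.18343814  0.033     ]
 [ 0.70938448  0.10343843  0.033     ]] [[ 0.68565591 -0.03851068  0.035     ]] [[0.54591894 0.22763081 0.055     ]]
```

View pics/crop0.png

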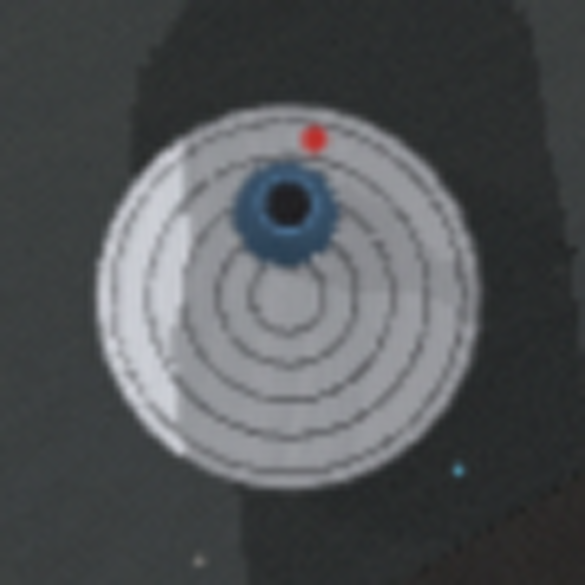

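Enlarged, the head centre is at full-frame pixel (269.0,225.2), the vase belly at (268.6,212.3) and the spot at (273,201). So the vase stands about 28 mm beyond centre, in +x. I'll align the tool, cross over to the far side, and cradle the vase with both fingertips at a narrow opening.

```bash
python3 - <<'E'
from h import *
c=eyes.get_calibration('top')
print(toworld(c,[269.0,225.2],.0465),toworld(c,[268.6,212.3],.0595),toworld(c,[268.8,210.8],.107))
E
python3 inch.py '[[0,0,-6.55,0,0,0,0.24],[0,0,-6.55,0,0,0,0.24],[0,0,-6.55,0,0,0,0.24],[0,0,-6.55,0,0,0,0.24],[0,0,0,-0.0187,-0.0347,0,0.24],[0,0,0,-0.0187,-0.0347,0,0.24],[0,0,0,-0.0187,-0.0347,0,0.24],[0,0,0,-0.0187,-0.0347,0,0.24],[0,0,0,-0.0187,-0.0347,0,0.24],[0,0,0,-0.0187,-0.0347,0,0.24],[0,0,0,-0.0187,-0.0347,0,0.24],[0,0,0,-0.0187,-0.0347,0,0.24]]' 20
python3 inch.py '[[0,0,0,-0.0187,-0.0347,0,0.24],[0,0,0,-0.0187,-0.0347,0,0.24],[0,0,0,-0.0187,-0.0347,0,0.24],[0,0,0,-0.0187,-0.0347,0,0.24],[0,0,0,-0.0187,-0.0347,0,0.24],[0,0,0,-0.0187,-0.0347,0,0.24],[0,0,0,-0.0187,-0.0347,0,0.24],[0,0,0,-0.0187,-0.0347,0,0.24],[0,0,0,-0.0187,-0.0347,0,0.24],[0,0,0,0,0,0,0.24],[0,0,0,0,0,0,0.24]]'
python3 -c "
from h import *
s=get_state();print(s['tool_rot'].round(3))"
```

```text
[[ 0.51924834 -0.00820397  0.0465    ]] [[ 0.54680726 -0.00749911  0.0595    ]] [[ 0.54669413 -0.00699378  0.107     ]]
clock: 1.1
eef_pos: [0.4367, 0.3038, 0.2501]
tool_rot: [[-1.0, -0.001, -0.0], [-0.001, 1.0, -0.0], [0.0, -0.0, -1.0]]
contact_force: [1.1, -0.0, 0.6]
gripper_width: 0.236
grip_force: 0.0
clock: 2.02
eef_pos: [0.605, -0.0098, 0.2497]
tool_rot: [[-1.0, 0.005, -0.001], [0.005, 1.0, -0.001], [0.001, -0.001, -1.0]]
contact_force: [0.6, 0.6, 0.1]
gripper_width: 0.24
grip_force: 0.0
[[-1.     0.005 -0.001]
 [ 0.005  1.    -0.001]
 [ 0.001 -0.001 -1.   ]]
```

```bash
python3 inch.py '[[0,0,0,0,0.001,0.03,0.24],[0,0,0,0,0.001,0.03,0.24],[0,0,0,0,0,0.03,0.24],[0,0,0,0,0,0.03,0.24],[0,0,0,0,0,0.03,0.24],[0,0,0,0,0,0.018,0.24],[0,0,0,0,0,0.01,0.24],[0,0,0,0,0,0,0.24]]'
python3 - <<'E'
from h import *
im=eyes.grab_frame('scene')[:,:,::-1];t=eyes.grab_frame('top')[:,:,::-1]
a=cv2.resize(im[130:250,170:290],None,fx=4,fy=4,interpolation=cv2.INTER_CUBIC)
b=cv2.resize(t[170:260,225:315],(480,480),interpolation=cv2.INTER_CUBIC)
cv2.imwrite('pics/p1.png',cv2.resize(np.hstack([a,b]),(800,400)))
E
```

```text
clock: 2.68
eef_pos: [0.6027, -0.0026, 0.0698]
tool_rot: [[-1.0, -0.003, -0.005], [-0.003, 1.0, 0.001], [0.005, 0.001, -1.0]]
contact_force: [-1.0, -0.2, 0.3]
gripper_width: 0.238
grip_force: 0.0
```

View pics/p1.png

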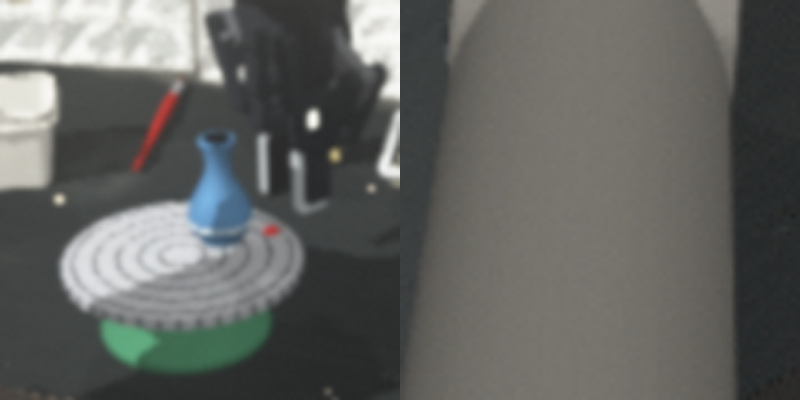

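The left half is the scene camera. It shows the fingers behind the vase, with tips near crop (275,190) and (310,210), the vase belly at (220,210) and the spot at (272,231). The arm blocks the top view, so I'll check the fingertip geometry by projection.

```bash
python3 - <<'E'
from h import *
c=eyes.get_calibration('scene');f=400/120
P=[[0.6027-s*0.011,-0.0026-y,z] for z in(.0508,.0558) for y in(.010,.0245) for s in(1,-1)]
print(np.c_[P,((topix(c,P)-[170,130])*f)].round(4))
print((topix(c,[[.5192,-.0082,.0465],[.5726,-.0179,.0465],[.5467,-.0073,.107],[.5467,-.0073,.0465]])-[170,130])*f)
c=eyes.get_calibration('wrist');print(topix(c,[[.5192,-.0082,.0465],[.5726,-.0179,.0465],[.5467,-.0073,.107],[.5467,-.0073,.0595],[.484,-.0073,.0465]]))
print(get_state()['eef_pos'])
im=eyes.grab_frame('wrist')[:,:,::-1];cv2.imwrite('pics/w1.png',im)
E
```

```text
[[ 5.917000e-01 -1.260000e-02  5.080000e-02  2.904344e+02  2.058466e+02]
 [ 6.137000e-01 -1.260000e-02  5.080000e-02  3.205814e+02  1.940756e+02]
 [ 5.917000e-01 -2.710000e-02  5.080000e-02  3.068596e+02  2.148936e+02]
 [ 6.137000e-01 -2.710000e-02  5.080000e-02  3.371206e+02  2.028714e+02]
 [ 5.917000e-01 -1.260000e-02  5.580000e-02  2.902392e+02  1.979050e+02]
 [ 6.137000e-01 -1.260000e-02  5.580000e-02  3.204631e+02  1.862103e+02]
 [ 5.917000e-01 -2.710000e-02  5.580000e-02  3.067037e+02  2.068855e+02]
 [ 6.137000e-01 -2.710000e-02  5.580000e-02  3.370422e+02  1.949408e+02]]
[[180.73821298 251.00813419]
 [269.73435237 226.56700566]
 [215.98957653 134.25435764]
 [220.68964609 234.39711699]]
[[243.5974171   78.33883449]
 [227.60940661 179.49562245]
 [239.66711325 149.1045637 ]
 [244.97489509 135.41586551]
 [244.58759285  -2.36763428]]
[ 0.60532172 -0.00334999  0.0729616 ]
```

View pics/w1.png

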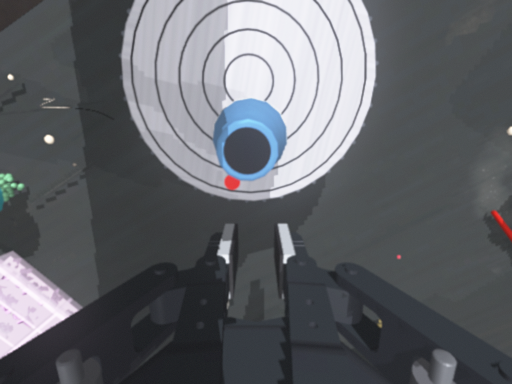

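The wrist view is clear. The wheel centre is at (249,79), the belly at about (250,135), and the fingertips sit symmetrically about column 256. So the hand needs to shift about 3.5 mm in -y, then go forward slowly.

```bash
python3 inch.py '[[0,0,0,0,-0.0035,0,0.24],[0,0,0,0.008,0,0,0.24],[0,0,0,0.008,0,0,0.24],[0,0,0,0.006,0,0,0.24],[0,0,0,0.003,0,0,0.24],[0,0,0,0.002,0,0,0.24],[0,0,0,0.002,0,0,0.24],[0,0,0,0.002,0,0,0.24],[0,0,0,0.002,0,0,0.24],[0,0,0,0.002,0,0,0.24],[0,0,0,0.002,0,0,0.24],[0,0,0,0.002,0,0,0.24]]'
python3 inch.py '[[0,0,0,0.001,0,0,0.24],[0,0,0,0,0,0,0.24]]'
python3 - <<'E'
from h import *
im=eyes.grab_frame('wrist')[:,:,::-1];cv2.imwrite('pics/w2.png',cv2.resize(im[0:280,120:400],(784,784))[:600])
E
```

```text
clock: 3.83
eef_pos: [0.566, -0.0079, 0.0724]
tool_rot: [[-1.0, -0.001, 0.0], [-0.001, 1.0, 0.0], [-0.0, 0.0, -1.0]]
contact_force: [0.4, 0.1, 0.4]
gripper_width: 0.243
grip_force: 0.2
clock: 4.0
eef_pos: [0.5647, -0.0078, 0.0723]
tool_rot: [[-1.0, -0.001, -0.0], [-0.001, 1.0, 0.0], [0.0, 0.0, -1.0]]
contact_force: [0.5, 0.7, 0.7]
gripper_width: 0.241
grip_force: 0.1
```

View pics/w2.png

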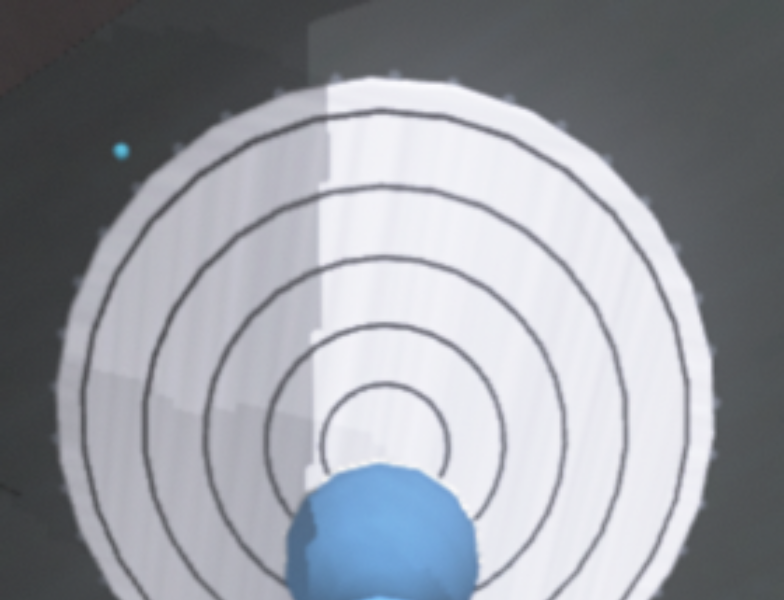

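In this crop the wheel centre is at (385,447), frame (257.5,159.6), and the belly centre is at (382,559), frame (256.4,199.6). They are aligned sideways and the vase sits in the cradle.

```bash
python3 - <<'E'
from h import *
c=eyes.get_calibration('wrist')
print(toworld(c,[[257.5,159.6]],.0465),toworld(c,[[256.4,199.6]],.0595),toworld(c,[[256.4,120+0-120+463/2.8]],.0595))
C=c['extrinsics'];print(-C[:3,:3].T@C[:3,3],get_state()['eef_pos'])
E
```

```text
[[ 0.52045486 -0.00541798  0.0465    ]] [[ 0.53945434 -0.00604738  0.0595    ]] [[ 0.52107238 -0.0060617   0.0595    ]]
[ 0.49337615 -0.00644894  0.19669404] [ 0.56475432 -0.00786395  0.07229236]
```

```bash
python3 inch.py '[[0,0,0,0.001,0,0,0.24],[0,0,0,0.002,0,0,0.24],[0,0,0,0.002,0,0,0.24],[0,0,0,0.002,0,0,0.24],[0,0,0,0.002,0,0,0.24],[0,0,0,0.002,0,0,0.24],[0,0,0,0.002,0,0,0.24],[0,0,0,0.002,0,0,0.24],[0,0,0,0.001,0,0,0.24],[0,0,0,0.001,0,0,0.24],[0,0,0,0.0005,0,0,0.24],[0,0,0,0,0,0,0.24]]'
python3 - <<'E'
from h import *
im=eyes.grab_frame('wrist')[:,:,::-1];c=eyes.get_calibration('wrist');np.save('cal3.npy',c['extrinsics'])
print(toworld(c,[[257.5,199.6]],.0465),get_state()['eef_pos'])
cv2.imwrite('pics/w3.png',cv2.resize(im[60:300,126:386],(650,600)))
E
```

```text
clock: 5.05
eef_pos: [0.5473, -0.0078, 0.0723]
tool_rot: [[-1.0, -0.001, -0.0], [-0.001, 1.0, 0.0], [0.0, 0.0, -1.0]]
contact_force: [0.2, -1.1, -0.0]
gripper_width: 0.241
grip_force: 0.1
[[ 0.52639789 -0.00533728  0.0465    ]] [ 0.54730401 -0.00785209  0.07227922]
```

View pics/w3.png

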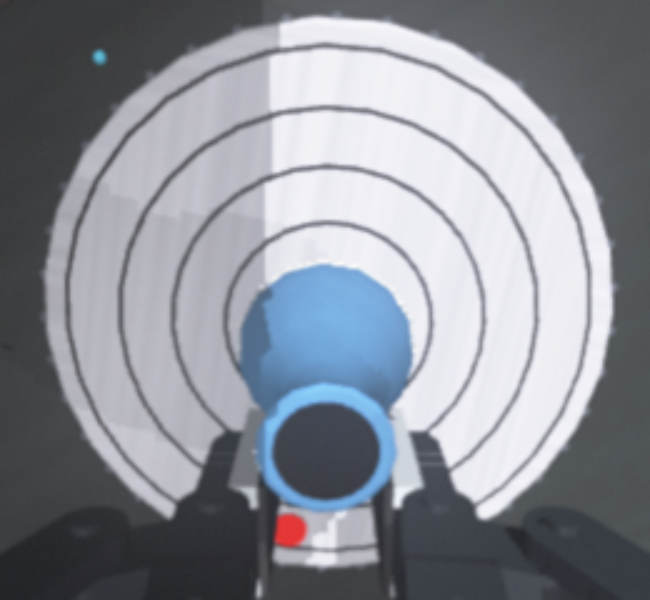

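The crop shows the vase almost centred. The ring tops are at rows 222, 165, 107 and 44 on column 328, the bottom of the outer ring is at row 549, and the belly top is at (326,264). The spot has not moved.

```bash
python3 - <<'E'
from h import *
c=eyes.get_calibration('wrist')
g=lambda p,z:toworld(c,np.array(p)/2.5+[126,60]-.3,z)
w=g([[328,222],[328,165],[328,107],[328,44],[325,549]],.0465);print(w[:,0]+[.024,.036,.048,.06,-.06],w[:,1])
s=g([[223,325],[433,325],[172,320],[484,320],[66,300],[590,300],[291,529]],.0465);print(s)
# belly silhouette: sphere-like; sweep circle outlines at heights
from scipy.optimize import least_squares
b=g([[326,264],[240,345],[412,345]],.0595);print(b)
print([ (z,topix(c,[[.5204+.0 -r,-.006,.0465+z]])*1) for z,r in((.010,.0183),(.013,.0185),(.017,.018),(.021,.017))], np.array([326,264])/2.5+[126,60])
E
```

```text
[0.5208925  0.52072312 0.5209248  0.52074178 0.51937562] [-0.00572377 -0.0057404  -0.00575671 -0.00577376 -0.00637231]
[[ 0.52042882 -0.02970582  0.0465    ]
 [ 0.52042723  0.01832338  0.0465    ]
 [ 0.51923952 -0.04127204  0.0465    ]
 [ 0.51923699  0.02988858  0.0465    ]
 [ 0.51454474 -0.06482254  0.0465    ]
 [ 0.51453933  0.05343352  0.0465    ]
 [ 0.57363153 -0.01487532  0.0465    ]]
[[ 0.5036196  -0.00617982  0.0595    ]
 [ 0.52097396 -0.02429372  0.0595    ]
 [ 0.52097331  0.011954    0.0595    ]]
[(0.01, array([[256.43904619, 161.26439222]])), (0.013, array([[256.45612202, 161.96498051]])), (0.017, array([[256.47862707, 164.47773765]])), (0.021, array([[256.50142736, 168.15257033]]))] [256.4 165.6]
```

Both fits put the vase about 1.4 mm short of centre in +x. One small nudge, then I'll back off.

```bash
python3 inch.py '[[0,0,0,0.0007,0,0,0.24],[0,0,0,0.0007,0,0,0.24],[0,0,0,0,0,0,0.24],[0,0,0,-0.001,0,0,0.24],[0,0,0,-0.002,0,0,0.24],[0,0,0,-0.004,0,0,0.24],[0,0,0,-0.008,0,0,0.24],[0,0,0,-0.01,0,0,0.24],[0,0,0,-0.01,0,0,0.24],[0,0,0,-0.01,0,0,0.24],[0,0,0,0,0,0,0.24],[0,0,0,0,0,0,0.24]]'
python3 inch.py '[[0,0,0,0,0,0,0.24],[0,0,0,0,0,0,0.24]]'
python3 - <<'E'
from h import *
im=eyes.grab_frame('wrist')[:,:,::-1];c=eyes.get_calibration('wrist');np.save('cal4.npy',c['extrinsics'])
cv2.imwrite('pics/w4.png',cv2.resize(im[0:230,116:386],(702,598)))
E
```

```text
clock: 6.1
eef_pos: [0.5917, -0.0079, 0.0721]
tool_rot: [[-1.0, -0.001, 0.0], [-0.001, 1.0, -0.0], [-0.0, -0.0, -1.0]]
contact_force: [-0.5, -0.2, -0.2]
gripper_width: 0.236
grip_force: 0.0
clock: 6.27
eef_pos: [0.5904, -0.0079, 0.0721]
tool_rot: [[-1.0, -0.0, -0.001], [-0.0, 1.0, 0.0], [0.001, 0.0, -1.0]]
contact_force: [-0.0, -0.4, -0.7]
gripper_width: 0.241
grip_force: 0.0
```

View pics/w4.png

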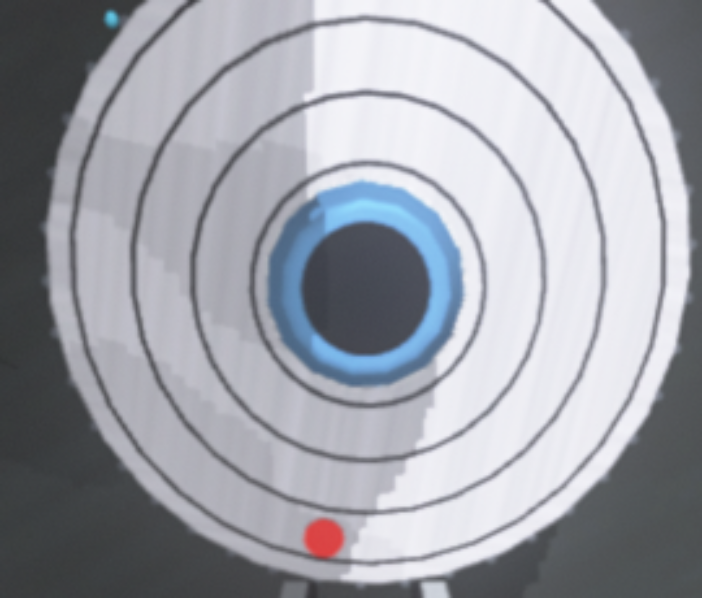

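The vase is concentric with the rings to under 1 mm: ring 48 is centred at crop (368,284) and the belly at (365,284). It stands untouched and the spot has not moved. Next I'll raise the hand, close the fingers, move to about 52 mm radius and come down near the face.

```bash
python3 inch.py '[[0,0,0,0,0,-0.006,0.24],[0,0,0,0,0,-0.006,0],[0,0,0,0,0,0,0],[0,0,0,0,0,0,0],[0,0,0,0,0,0,0],[0,0,0,-0.006,0,0,0],[0,0,0,0.013,0,0,0],[0,0,0,0.012,0,0,0],[0,0,0,0,0,0.008,0],[0,0,0,0,0,0.005,0],[0,0,0,0,0,0.002,0],[0,0,0,0,0,0,0]]' 20
python3 inch.py '[[0,0,0,0,0,0.0005,0],[0,0,0,0,0,0.0005,0]]'
python3 -c "
from h import *
print(get_state()['qpos'].round(0) if hasattr(get_state()['qpos'],'round') else get_state()['qpos'])"
```

```text
clock: 7.32
eef_pos: [0.5722, -0.0078, 0.0683]
tool_rot: [[-1.0, -0.001, -0.001], [-0.001, 1.0, -0.0], [0.001, -0.0, -1.0]]
contact_force: [-0.5, -1.2, 0.6]
gripper_width: 0.001
grip_force: 0.0
clock: 7.48
eef_pos: [0.5726, -0.0079, 0.0683]
tool_rot: [[-1.0, -0.001, 0.001], [-0.001, 1.0, -0.0], [-0.001, -0.0, -1.0]]
contact_force: [0.2, 0.2, -0.2]
gripper_width: 0.001
grip_force: 0.0
[-16.  27.  16. 109. -10.  45.  95.]
```

Joint 7 is at 95°, so a counter-clockwise swing would run into its range limit; I'll go clockwise. Now down until I feel the face.

```bash
python3 inch.py '[[0,0,0,0,0,0.0005,0],[0,0,0,0,0,0.0005,0],[0,0,0,0,0,0,0]]' | grep -E 'eef|contact'; python3 inch.py '[[0,0,0,0,0,0.0005,0],[0,0,0,0,0,0,0]]'| grep -E 'eef|contact'; python3 inch.py '[[0,0,0,0,0,0.0005,0],[0,0,0,0,0,0,0]]'| grep -E 'eef|contact'
```

```text
eef_pos: [0.5721, -0.0078, 0.0674]
contact_force: [-0.3, -0.3, 0.6]
eef_pos: [0.572, -0.0078, 0.0668]
contact_force: [-0.6, 0.0, -0.4]
eef_pos: [0.572, -0.0078, 0.0663]
contact_force: [-0.3, 0.8, 0.8]
```

```bash
for i in 1; do python3 inch.py '[[0,0,0,0,0,0.0005,0],[0,0,0,0,0,0,0]]'| grep -E 'eef|contact'; done; python3 inch.py '[[0,0,0,0,0,0.0004,0],[0,0,0,0,0,0,0]]'| grep -E 'eef|contact'; python3 inch.py '[[0,0,0,0,0,0.0004,0],[0,0,0,0,0,0,0]]'| grep -E 'eef|contact'
```

```text
eef_pos: [0.572, -0.0078, 0.0657]
contact_force: [0.3, -0.3, -0.1]
eef_pos: [0.572, -0.0078, 0.0656]
contact_force: [0.0, 0.0, 3.0]
eef_pos: [0.572, -0.0079, 0.0656]
contact_force: [-2.4, -0.8, 5.1]
```

The face is felt at about 5 N. Now the clockwise swing.

```bash
python3 inch.py '[[0,0,1,0,-0.0009,0.0001,0],[0,0,2,0,-0.0018,0,0],[0,0,3,0.0001,-0.0028,0,0],[0,0,4,0.0001,-0.0037,0,0],[0,0,5,0.0002,-0.0046,0,0],[0,0,5,0.0002,-0.0046,0,0]]'; python3 inch.py '[[0,0,5,0.0002,-0.0046,0,0],[0,0,5,0.0002,-0.0046,0,0],[0,0,5,0.0002,-0.0046,0,0],[0,0,5,0.0002,-0.0046,0,0],[0,0,5,0.0002,-0.0046,0,0]]'; python3 inch.py '[[0,0,5,0.0002,-0.0046,0,0],[0,0,5,0.0002,-0.0046,0,0],[0,0,5,0.0002,-0.0046,0,0],[0,0,5,0.0002,-0.0046,0,0],[0,0,5,0.0002,-0.0046,0,0],[0,0,4,0.0001,-0.0037,0,0],[0,0,3,0.0001,-0.0028,0,0],[0,0,2,0,-0.0018,0,0],[0,0,1,0,-0.0009,0,0],[0,0,0,0,0,0,0],[0,0,0,0,0,0,0]]'
python3 - <<'E'
from h import *
im=eyes.grab_frame('wrist')[:,:,::-1];cv2.imwrite('pics/w5.png',im)
E
```

```text
clock: 9.07
eef_pos: [0.5688, -0.0254, 0.0656]
tool_rot: [[-0.939, 0.345, -0.0], [0.345, 0.939, 0.001], [0.001, 0.001, -1.0]]
contact_force: [-1.8, 1.5, 7.0]
gripper_width: 0.002
grip_force: 3.3
clock: 9.48
eef_pos: [0.5567, -0.0441, 0.0656]
tool_rot: [[-0.705, 0.709, -0.0], [0.709, 0.705, 0.002], [0.002, 0.002, -1.0]]
contact_force: [-1.8, 2.6, 6.9]
gripper_width: 0.006
grip_force: 3.3
clock: 10.4
eef_pos: [0.5293, -0.0582, 0.0656]
tool_rot: [[-0.175, 0.985, 0.001], [0.985, 0.175, 0.002], [0.002, 0.002, -1.0]]
contact_force: [-1.6, 2.5, 7.0]
gripper_width: -0.002
grip_force: 3.0
```

View pics/w5.png

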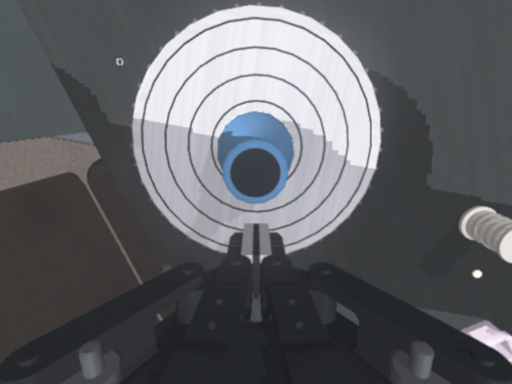

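The vase still stands centred. The spot is not visible, so it is under the fingers and has travelled with them. I'll lift straight off, withdraw and check.

```bash
python3 inch.py '[[0,0,0,0,0,-0.0005,0],[0,0,0,0,0,-0.001,0],[0,0,0,0,0,-0.003,0],[0,0,0,0,0,-0.008,0],[0,0,0,-0.01,0,-0.01,0],[0,0,0,-0.01,0,-0.02,0],[0,0,0,0,0,-0.03,0],[0,0,0,0,0,-0.03,0],[0,0,0,0,0,0,0],[0,0,0,0,0,0,0]]'
python3 - <<'E'
from h import *
im=eyes.grab_frame('wrist')[:,:,::-1];c=eyes.get_calibration('wrist')
s=eyes.grab_frame('scene')[:,:,::-1]
cv2.imwrite('pics/w6.png',np.hstack([cv2.resize(im[40:300,110:370],(400,400)),cv2.resize(s[100:300,140:340],(400,400))]))
m=cv2.inRange(cv2.cvtColor(im,cv2.COLOR_BGR2HSV),(0,130,100),(8,255,255))
n,_,st,ce=cv2.connectedComponentsWithStats(m)
for i in range(1,n):
    if st[i,4]>20:
        p=toworld(c,ce[i],.0465)[0];print(ce[i],st[i,4],p,np.hypot(*(p[:2]-[.5726,-.0179])))
E
```

```text
clock: 11.28
eef_pos: [0.5335, -0.0809, 0.17]
tool_rot: [[-0.173, 0.985, 0.005], [0.985, 0.173, 0.0], [-0.001, 0.005, -1.0]]
contact_force: [-0.7, -0.2, -0.5]
gripper_width: 0.001
grip_force: 0.0
[244.36842105 164.75438596] 57 [ 0.51828011 -0.058852    0.0465    ] 0.06802731833668965
```

View pics/w6.png

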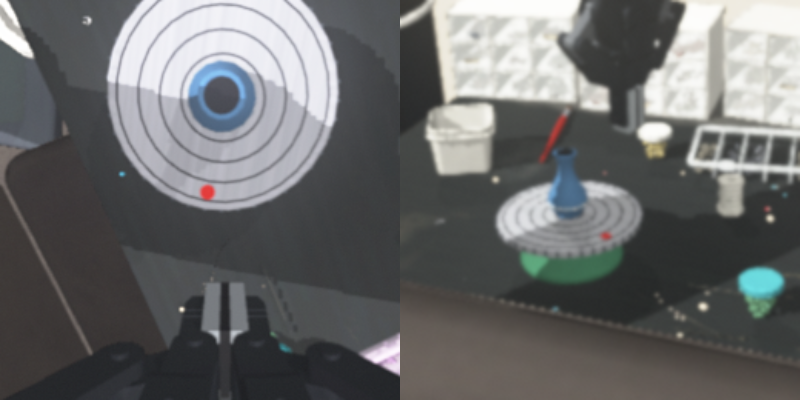

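The vase stands upright and centred inside the rings (belly and rings both at about crop (222,96)). The spot is 68 mm from where it began, the bystanders are in place and the hand is clear, so I'm handing in.

```bash
python3 -c "
from bench import robot, eyes, get_state
print(robot.finish_job())"
```

```text
the job is handed in; nothing more can be done
None
```

The vase stands upright, within about 1 mm of the wheel's centre by the last pictures. The wheel was swung about 80° clockwise, with the red spot 68 mm from its start. The hand is clear, nothing around looks disturbed, and I handed the job in at about 11 s; no verdict was shown.

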